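# Rake the rods into the grooves

### The job

Three steel rods lie slantwise across the crests of the grooved tray. Take the rake from its stand, set its head on the tray's two long side rims and comb it along the tray from one end to the other so that every rod rolls into line and drops into a groove, without touching the rods with the gripper. Then leave the rake standing on the rims over the flat ledge at either end of the tray, let go, and do not disturb the things around.

Things in the scene. Friction and masses are not known exactly. Their poses are not given: they have to be found in the camera images.
- tray: Fixed aluminium tray, grey walls, 272 x 104 x 49 mm; origin: centre of underside, on the worktop. x: long direction, across the grooves (combing direction), roughly along world y; y: along the grooves. Seven 90 degree V grooves, 15 mm deep, pitch 30 mm, centred at x = 0, 30, 60, 90 mm and the negatives; crests 29 mm up. Inside width 94 mm, walls 5 mm; all rims 49 mm up.
- ledge_1 (a point): Centre of the flat ledge at the tray's +x end: 26 mm long in x, level with the crests (29 mm above the worktop), between the last groove and the end wall; 118 mm from the tray's origin. A rake here stands behind all the rods.
- ledge_2 (a point): Centre of the same flat ledge at the tray's -x end.
- rake_grip (a point): Middle of the upright black grip of the loose rake (0.16 kg): 22 mm thick (rake x, the combing direction), 44 wide (rake y), 52 tall. Pinch from above across the 22 mm. 44 mm above the underside, 30 above the top of the aluminium head (30 x 118 x 14 mm, long in y), 21 below the grip's top. 80 mm above the worktop on its stand, 93 mm with the head resting on the tray's rims.
- rake_tips (a point): Middle of the rake's row of tine tips, straight below the grip and 18 mm below the head's underside. 8 steel tines, 6 mm thick (x), row 82 mm wide (y), gaps 6 mm; 6 mm side play in the tray. The row is hinged under the head on a light spring, yielding at 1 to 2 N. Head on the rims, tips clear crests and ledges by 2 mm: they push rods on crests, pass over seated ones. Same both ways round.
- rake_stand: Fixed grey stand on which the rake starts: base plate 80 x 104 x 8 mm, two upright cheeks 36 mm high under the ends of the rake's head. Origin: centre of its underside; axes nearly as the rake's on it.
- rod_a: Plain steel rod, 10 mm diameter, 64 mm long; origin at its centre, y along the rod. Starts lying slantwise (about 35 to 43 degrees off the grooves) across the groove crests of the tray, centre 34 mm above the tray's underside. Seated in a groove its centre is 21 mm above the tray's underside and its top 3 mm below the crests.
- rod_b: Plain steel rod, 10 mm diameter, 64 mm long; origin at its centre, y along the rod. Starts lying slantwise (about 35 to 43 degrees off the grooves) across the groove crests of the tray, centre 34 mm above the tray's underside. Seated in a groove its centre is 21 mm above the tray's underside and its top 3 mm below the crests.
- rod_c: Plain steel rod, 10 mm diameter, 64 mm long; origin at its centre, y along the rod. Starts lying slantwise (about 35 to 43 degrees off the grooves) across the groove crests of the tray, centre 34 mm above the tray's underside. Seated in a groove its centre is 21 mm above the tray's underside and its top 3 mm below the crests.
- loupe: Bystander: black eye loupe, 36 mm across, 32 mm tall, standing on the worktop; origin at the centre of its underside.
- suction_cup_0: Bystander: blue bellows suction cup with brass stem, 25 mm across, 30 mm tall, standing on the worktop; origin at the centre of its underside.
- vial_0: Bystander: small white vial with a red screw cap, 21 mm across, 46 mm tall, standing on the worktop left of the tray, as seen from the robot; origin at the centre of its underside.

How it is judged:
By the outcome, as a careful person would: the job done as asked, in the order asked, and still so for the second after the job is handed in, with the robot touching nothing.
It also fails if it takes over 43 s, if anything falls off the work surface, if the arm or the gripper's body presses on something with over 40 N, if the wrist force passes 120 N, or if a joint passes its speed limit or range.

### The arm

A 7-joint arm with a two-finger parallel gripper is mounted at the origin on a cart in front of the work surface, level with it; the furniture and walls round the work are solid. World frame = base frame: x ahead of the robot, y to its left, z up, the work surface at z = 0. Lengths are in m, angles in rad, forces in N, time in s.
With the tool pointing down it reaches from about 0.4 to 0.9 m from the base axis. Payload 5.6 kg.
Tool frame: the origin (TCP) lies midway between the tips of the shut fingers; the grasp point (between the pads) lies 19 mm behind it; y points along the fingers, z is the direction in which the jaws open and shut, and the axes are right-handed (so a half turn about y gives the same grasp; the last joint's range is limited). The gripper opens to 92 mm and grips with 3 to 60 N. Pads are 20 mm wide; open, the fingers measure 128 mm over their backs; the gripper's body (75 mm by 189 mm) begins 69 mm behind the grasp point.
Start: joints at [1.075, 0.468, -0.012, 1.603, 0.006, 1.071, -0.056], TCP at [0.284, -0.585, 0.215] pointing down, gripper open.
Joint ranges: [-2.53, 2.53], [-0.31, 2.02], [-1.57, 1.55], [0.28, 2.44], [-1.29, 4.43], [0.15, 1.84], [-2.92, 2.92]. Speed limits (rad/s): [2.57, 2.57, 3.14, 3.14, 3.14, 3.14, 3.14].

### API

Orientations are given as a 3x3 rotation matrix whose columns are the frame's x, y, z axes.
In Python, from station import env, effector, solver, viewer, workorder, search_frame, tip_of gives the robot as it stands. Calls block until the motion is done:
- env.reach(position, orientation): joint-space move of the TCP to a pose.
- env.movel(position, frame=None, rate=0.15): straight line of the TCP; frame=None keeps the orientation; rate is the mean speed in m/s.
- env.goto_joints(angles): joint-space move.
- effector.release() and effector.grasp(squeeze=None): open the fingers fully, or close them until they stop; squeeze is the grip in N (None keeps the last).
- env.pause(seconds).
- solver.inverse_kinematics(position, orientation): joint angles nearest the present ones, or None.
- env.sense(): the state.
- viewer.read_camera(name): name is "scene" or "top" or "wrist"; returns (picture, depth): 420x560x3 uint8, red, green, blue; 420x560 float32, m along the optical axis (not along the pixel's ray), 0 where there is no reading.
- viewer.camera_info(name): a dict with "intrinsics" (3x3 intrinsics, pixels), "eye" and "rotation" of the camera in the world; the wrist camera has in their place "T_tool_cam" (4x4, takes a point from camera to tool coordinates, whose origin is the TCP and whose axes are the tool frame's). Camera axes: x right, y up, looking along -z (the intrinsics and any distortion apply to the point x, -y, -z); pixel columns grow to the right and rows downward; lengths in m; the calibration is good to about 2 mm. The wrist camera is an equidistant fisheye: a pixel r from the principal point sees the ray r / f radians off the axis. A picture is of the moment at which its call begins: read the wrist's pose just before it. camera_info takes no time and is no camera call.
A pose or a line that the arm cannot do raises env.PlanningError and nothing moves.
- workorder.finish_job(): hands the job in, once; it reports no verdict.
Trained networks look in the newest picture that a camera, given by its name, has taken for a name from the list of things; names that differ only in an ending like _2 or _b are one class to them, and where a whole thing is asked for, a point or a joint stands for the part that bears it (a point fixed in the world has none). Each returns a list of dicts, best first, with "score" (0 to 1); they miss things now and then, are a little off and sometimes report something else, mostly with a low value. They report only what shows in the picture. A call takes as long as a camera call.
- search_frame(camera, name): "at" ([x, y, z] in m, in world coordinates, good to about 4 mm: the middle of the surface that is visible of it).
- tip_of(camera, name): "at" ([x, y, z] in m, in world coordinates, good to about 4 mm: a listed point, or the origin of a listed thing).
The state is a dict: "t": time; "joint_positions": joint angles; "joint_velocities": joint speeds; "tau": joint torques, N m; "ee_pos": TCP position; "tcp_rot": TCP orientation; "wrist_force": force on the tool from outside, world axes, zero at the start; "moment": the same for the moment, N m; "gripper_width": finger opening in m.
Only numpy, scipy, OpenCV 4.12 (cv2) and the standard library are available. Lean on these libraries where they do the work, as an engineer would, in place of code of your own. Each camera call takes 0.05 s, during which the arm holds its last target.

## Working session

There is one attempt and no reset: what is moved stays moved. The work goes in short steps, each a Python script; the robot and the scene stay as the last script left them, time stands still between calls to the robot, and variables do not carry over. Pictures are saved under pics/ and viewed, and the job is handed in when it is done.

```bash
mkdir -p pics; ls
python3 - <<'E'
from station import *
from station import env, effector, solver, viewer, workorder, search_frame, tip_of
import cv2
s=env.sense(); print(s['t'],s['ee_pos'],s['tcp_rot'],s['gripper_width'])
for c in ['scene','top']:
    p,d=viewer.read_camera(c); cv2.imwrite(f'pics/{c}0.png',p[:,:,::-1])
    print(c,viewer.camera_info(c))
    for n in ['tray','ledge_1','ledge_2','rake_grip','rake_tips','rake_stand','rod_a','loupe','suction_cup_0','vial_0']:
        r=tip_of(c,n); print(n,[(x['at'],round(x['score'],2)) for x in r[:4]])
print(env.sense()['t'])
E
```

```text
pics
0.0 [ 0.28407177 -0.5840071   0.21365271] [[-8.99239283e-01 -8.50174051e-04  4.37456272e-01]
 [-4.37457084e-01  1.49503980e-03 -8.99238047e-01]
 [ 1.10494316e-04 -9.99998521e-01 -1.71631318e-03]] 0.09212368117558244
scene {'intrinsics': array([[495.05334129,   0.        , 279.09021506],
       [  0.        , 495.05334129, 217.5099041 ],
       [  0.        ,   0.        ,   1.        ]]), 'eye': array([-0.04144893,  0.49654019,  0.97617739]), 'rotation': array([[-0.67020281,  0.55336092, -0.49459062],
       [-0.74203622, -0.48657608,  0.46111383],
       [ 0.01450641,  0.67604394,  0.7367185 ]])}
tray [([0.657, -0.097, 0.0026], 0.59)]
ledge_1 [([0.6834, 0.0237, 0.032], 0.9), ([0.6388, -0.2137, 0.0289], 0.87)]
ledge_2 [([0.6834, 0.0237, 0.032], 0.9), ([0.6388, -0.2137, 0.0289], 0.87)]
rake_grip [([0.3976, -0.2165, 0.081], 0.83)]
rake_tips [([0.4007, -0.214, 0.0196], 0.95)]
rake_stand [([0.4024, -0.221, 0.004], 0.69)]
rod_a [([0.6758, -0.0354, 0.0326], 0.59), ([0.6378, -0.1544, 0.0336], 0.57), ([0.6689, -0.097, 0.037], 0.49)]
loupe [([0.4231, 0.1022, 0.0005], 0.74)]
suction_cup_0
[... 421 characters left out ...]
737,  0.00842772, -0.01393588],
       [-0.00912102,  0.41912967,  0.90788057]])}
tray []
ledge_1 [([0.6367, -0.2144, 0.0289], 0.8), ([0.683, 0.0204, 0.0326], 0.56), ([0.4272, 0.1033, -0.0022], 0.48)]
ledge_2 [([0.6367, -0.2144, 0.0289], 0.8), ([0.683, 0.0204, 0.0326], 0.56), ([0.4272, 0.1033, -0.0022], 0.48)]
rake_grip []
rake_tips [([0.3991, -0.2159, 0.016], 0.86), ([0.6412, -0.1483, 0.0335], 0.35)]
rake_stand [([0.4082, -0.2212, -0.0026], 0.85)]
rod_a [([0.6685, -0.0999, 0.0319], 0.56), ([0.6392, -0.1504, 0.0347], 0.47), ([0.6796, -0.0357, 0.0359], 0.41)]
loupe [([0.426, 0.1041, -0.0036], 0.74)]
suction_cup_0 [([0.3913, -0.3542, -0.0042], 0.47)]
vial_0 [([0.7071, 0.206, 0.001], 0.44)]
1.1
```

View pics/scene0.png

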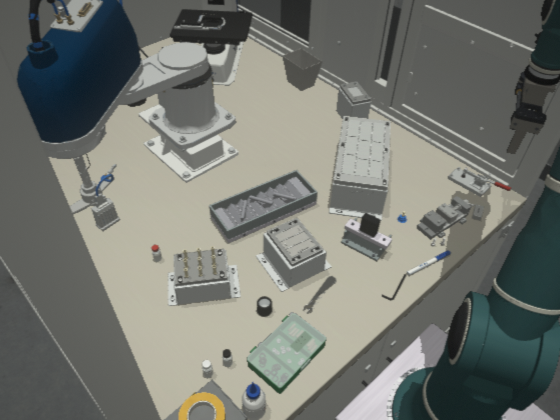

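View pics/top0.png

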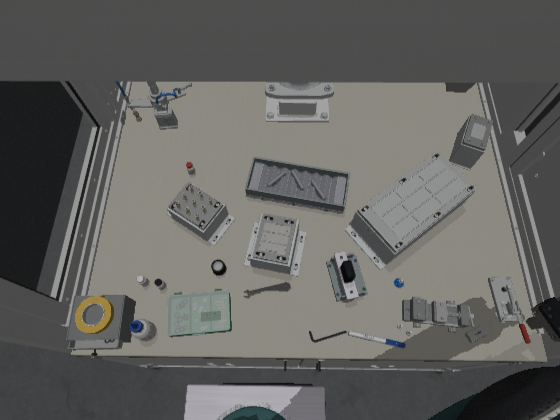

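```bash
cat > h.py <<'E'
from station import env, effector, solver, viewer, workorder, search_frame, tip_of
import numpy as np, cv2
def cloud(c):
    p,d=viewer.read_camera(c); i=viewer.camera_info(c); K=i['intrinsics']
    v,u=np.nonzero(d>0); z=d[v,u]
    P=np.stack([(u-K[0,2])/K[0,0]*z,-(v-K[1,2])/K[1,1]*z,-z],1)
    return P@i['rotation'].T+i['eye'],p[v,u],p
E
python3 - <<'E'
from h import *
A=[]
for c in ['scene','top']:
    P,C,p=cloud(c); A.append(P)
    def sel(x0,x1,y0,y1,z0,z1): 
        m=(P[:,0]>x0)&(P[:,0]<x1)&(P[:,1]>y0)&(P[:,1]<y1)&(P[:,2]>z0)&(P[:,2]<z1); return P[m]
    t=sel(.5,.4+.4,-.27,.08,.043,.055); 
    # keep within tray neighborhood
    o=np.array([.6603,-.0965]); e=np.array([.0455,.236]);e/=np.linalg.norm(e); n=np.array([-e[1],e[0]])
    q=t[:,:2]-o; m=(abs(q@e)<.15)&(abs(q@n)<.065); t=t[m]
    print(c,'tray rim',len(t),t[:,2].mean(),cv2.minAreaRect(t[:,:2].astype(np.float32)))
    for nm,z0,z1 in (('head',.042,.06),('grip top',.094,.108)):
        g=sel(.33,.47,-.30,-.14,z0,z1)
        print(nm,len(g),g.mean(0),cv2.minAreaRect(g[:,:2].astype(np.float32)))
P=np.vstack(A)
H=np.zeros((140,200))
for x,y,z in P:
    r=int((.95-x)/.005);k=int((.5-y)/.005)
    if 0<=r<140 and 0<=k<200 and z<.5: H[r,k]=max(H[r,k],z)
im=cv2.applyColorMap((np.clip(H/.25,0,1)*255).astype(np.uint8),cv2.COLORMAP_JET)
im=cv2.resize(im,(800,560),interpolation=0)
for i in range(0,200,20):
    cv2.putText(im,f'{.5-i*.005:.1f}',(i*4,10),0,.35,(255,)*3); 
for i in range(0,140,20): cv2.putText(im,f'{.95-i*.005:.2f}',(0,i*4+10),0,.35,(255,)*3)
cv2.imwrite('pics/h.png',im)
np.save('H.npy',H)
E
```

```text
scene tray rim 738 0.04827432732303212 ((0.6564435958862305, -0.09965118765830994), (0.2743811309337616, 0.10946846008300781), 79.97740173339844)
head 431 [ 0.39421072 -0.21242272  0.05014326] ((0.3988008499145508, -0.21581505239009857), (0.11879218369722366, 0.035218290984630585), 15.263733863830566)
grip top 142 [ 0.39666884 -0.21408861  0.10054395] ((0.39742225408554077, -0.21575473248958588), (0.04415817931294441, 0.02234763652086258), 17.261856079101562)
top tray rim 608 0.04802153088906996 ((0.6583089232444763, -0.09834817051887512), (0.27259910106658936, 0.10718829184770584), 79.3838119506836)
head 411 [ 0.39276577 -0.21426085  0.04963975] ((0.39910170435905457, -0.21539197862148285), (0.11834073066711426, 0.030424335971474648), 13.319100379943848)
grip top 173 [ 0.39795108 -0.21498789  0.10000933] ((0.3986831605434418, -0.21563836932182312), (0.04309849441051483, 0.0224666316062212), 14.237799644470215)
```

View pics/h.png

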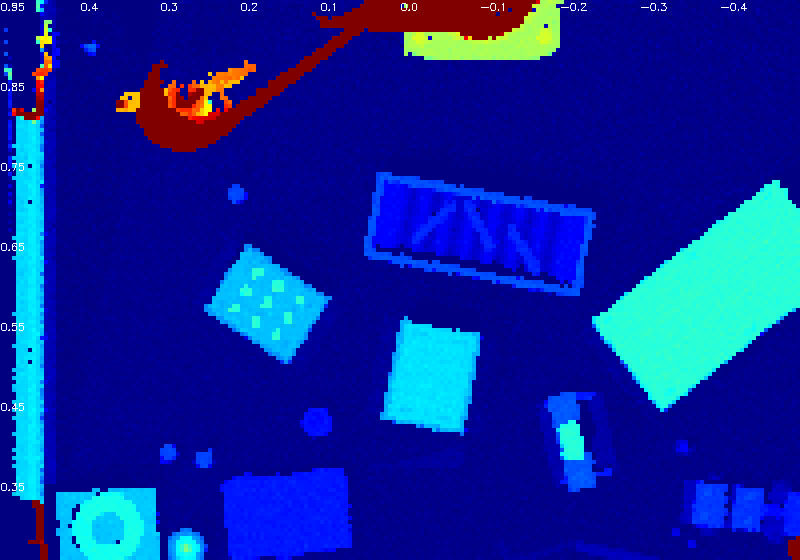

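```bash
cat >> h.py <<'E'
def R(a):  # tool down, tool x opposite to rake long axis at angle a (deg) from world x
    a=np.radians(a); l=np.array([np.cos(a),np.sin(a),0]); y=np.array([0,0,-1.]); x=-l; return np.stack([x,y,np.cross(x,y)],1)
E
python3 - <<'E'
from h import *
Rr=R(14.3); print(Rr)
g=np.array([.3985,-.2157,0])
env.reach(g+[0,0,.18],Rr); 
env.movel(g+[0,0,.0615],rate=.12)
s=env.sense();print(s['t'],s['ee_pos'],s['wrist_force'])
effector.grasp(25)
s=env.sense();print(s['t'],s['ee_pos'],s['wrist_force'],s['moment'],s['gripper_width'])
p,d=viewer.read_camera('top');cv2.imwrite('pics/g.png',cv2.resize(p[150:350,200:440,::-1],(720,600)))
E
```

```text
[[-0.96901573  0.          0.24699901]
 [-0.24699901  0.         -0.96901573]
 [-0.         -1.          0.        ]]
3.7833 [ 0.39895894 -0.21598059  0.06199645] [-0.48261087 -1.01227519  0.57508378]
4.8417 [ 0.39850476 -0.21572081  0.06147887] [-0.21625492  0.15080496 -0.98350525] [ 0.00536215  0.04383072 -0.00921724] 0.02179810729950162
```

View pics/g.png

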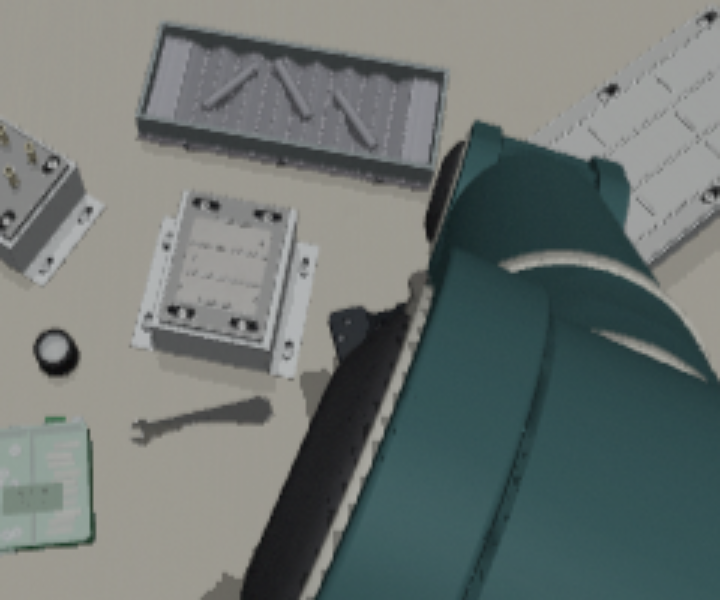

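Run:
```python
from h import *
a=np.radians(79.6); e=np.array([np.cos(a),np.sin(a)]); n=np.array([-e[1],e[0]]); o=np.array([.6590,-.0978])
for c in ['scene','top']:
    P,C,p=cloud(c)
    q=(P[:,:2]-o); X=q@e; Y=q@n; z=P[:,2]
    m=(abs(X)<.15)&(abs(Y)<.065)&(z>.044)&(z<.054)
    X,Y,z=X[m],Y[m],z[m]
    top=z>.0455
    for nm,mm,A,B in (('+Y',(Y>.035)&(abs(X)<.125),X,Y),('-Y',(Y<-.035)&(abs(X)<.125),X,Y),('+X',(X>.12)&(abs(Y)<.045),Y,X),('-X',(X<-.12)&(abs(Y)<.045),Y,X)):
        mm=mm&top
        if mm.sum()<5: print(c,nm,'few');continue
        f=np.polyfit(A[mm],B[mm],1); print(c,nm,mm.sum(),'slope',f[0].round(4),'mid',f[1].round(4),'range',np.percentile(B[mm]-f[0]*A[mm],[5,95]).round(4),z[mm].mean().round(4))
print(env.sense()['t'])
```

```text
scene +Y 224 slope -0.005 mid 0.0515 range [0.0479 0.0548] 0.0493
scene -Y 204 slope -0.0049 mid -0.0477 range [-0.0518 -0.0442] 0.0491
scene +X 64 slope 0.006 mid 0.1319 range [0.1292 0.1344] 0.0493
scene -X 61 slope -0.0171 mid -0.1344 range [-0.1382 -0.1316] 0.0491
top +Y 191 slope -0.0038 mid 0.0506 range [0.0474 0.053 ] 0.0485
top -Y 179 slope -0.0034 mid -0.0481 range [-0.0512 -0.0451] 0.0487
top +X 55 slope 0.0112 mid 0.1319 range [0.1296 0.1345] 0.0489
top -X 56 slope 0.0043 mid -0.1344 range [-0.1366 -0.1322] 0.0487
4.9917
```

```bash
cat >> h.py <<'E'
TA=79.35
E2=np.array([np.cos(np.radians(TA)),np.sin(np.radians(TA)),0]); TC=np.array([.6572,-.0987,0])
RT=R(TA-90)
E
python3 - <<'E'
from h import *
s=env.sense()
env.movel(s['ee_pos']+[0,0,.13],rate=.15)
s=env.sense();print(s['t'],s['wrist_force'],s['moment'],s['gripper_width'])
L=TC-.118*E2
env.reach(L+[0,0,.19],RT)
env.movel(L+[0,0,.095],rate=.1)
s=env.sense();print(s['t'],s['ee_pos'],s['wrist_force'],s['moment'])
for c in ['scene','wrist','top']:
    p,d=viewer.read_camera(c);cv2.imwrite(f'pics/{c}1.png',p[:,:,::-1] if c=='wrist' else cv2.resize(p[130:280,180:380,::-1],(800,600)))
E
```

```text
6.0083 [-0.2237778   0.12737915 -1.64867067] [ 0.00620268  0.03975313 -0.07271834] 0.0216098413716568
8.05 [ 0.63601638 -0.21482462  0.09581756] [-0.2889765  -0.54940118 -1.27845227] [0.03052483 0.0219646  0.00823823]
```

View pics/scene1.png

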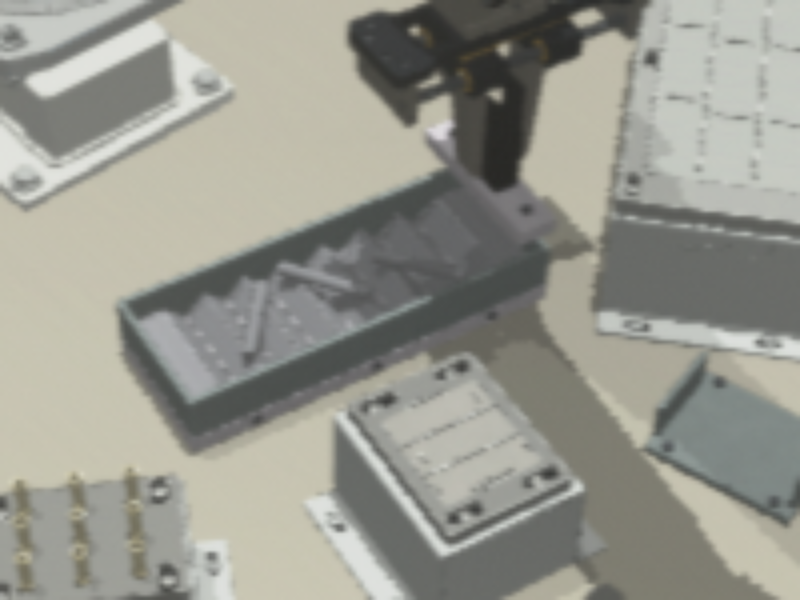

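View pics/wrist1.png

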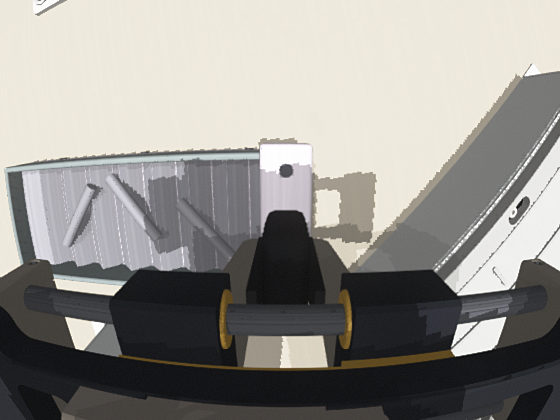

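View pics/top1.png

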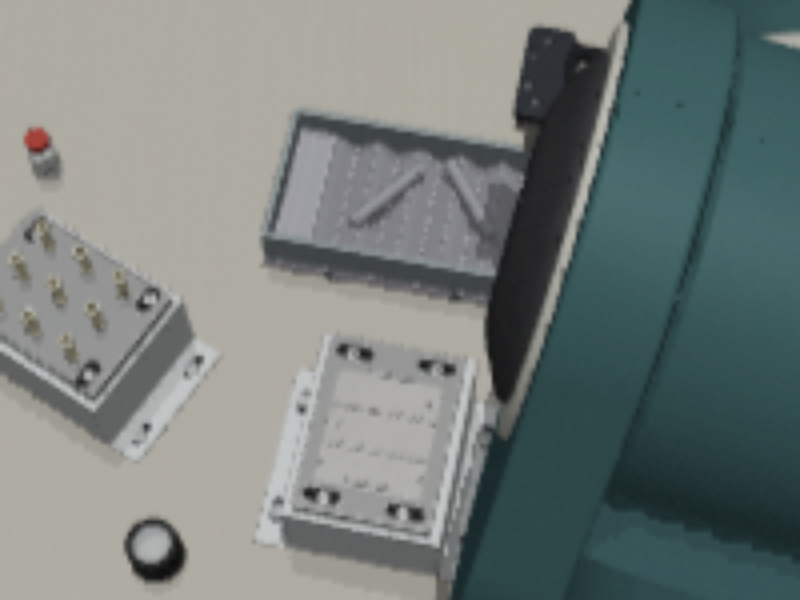

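Run:
```python
from h import *
P,C,p=cloud('scene')
L=TC-.118*E2; n=np.array([-E2[1],E2[0],0])
q=P-L; X=q@E2;Y=q@n
for b in np.arange(-.075,.075,.01):
    m=(Y>b)&(Y<b+.01)&(abs(X)<.03)&(P[:,2]>.072)&(P[:,2]<.09)
    if m.sum()>2: print(b.round(3),m.sum(),X[m].min().round(4),X[m].max().round(4),Y[m].min().round(4),Y[m].max().round(4),np.median(P[m,2]).round(4),P[m,2].max().round(4))
```

```text
-0.065 8 -0.0084 0.0127 -0.0596 -0.0551 0.0841 0.0894
-0.055 23 -0.0026 0.014 -0.0547 -0.045 0.0853 0.0895
-0.045 19 0.0006 0.0136 -0.0443 -0.0352 0.0849 0.0881
-0.035 9 0.0067 0.0139 -0.0343 -0.0261 0.0837 0.088
-0.025 9 0.0117 0.0145 -0.0243 -0.015 0.0821 0.0858
-0.015 8 0.0098 0.0128 -0.0148 -0.0066 0.0811 0.0858
-0.005 11 0.0078 0.0132 -0.0047 0.0043 0.0838 0.087
0.005 14 0.0081 0.014 0.0054 0.0143 0.0821 0.0894
0.015 36 -0.0157 0.0138 0.015 0.025 0.085 0.09
0.025 37 -0.0151 0.0144 0.0253 0.0349 0.0855 0.0882
0.035 32 -0.0147 0.0141 0.0351 0.0449 0.0856 0.0882
0.045 40 -0.0147 0.015 0.0457 0.0548 0.0846 0.0896
0.055 41 -0.0151 0.0141 0.0552 0.0617 0.08 0.0884
```

Run:
```python
from h import *
L=TC-.118*E2
env.movel(L+[0,0,.0775],rate=.08); env.pause(.1)
f0=env.sense()['wrist_force'][2]; print(f0)
z=.0775
while z>.070:
    z-=.0007; env.movel(L+[0,0,z],rate=.02); 
    s=env.sense(); print(round(z,4),s['ee_pos'].round(4),s['wrist_force'].round(2),s['moment'].round(3))
    if s['wrist_force'][2]-f0>3: break
print(s['t'])
```

```text
-1.849197798926389
0.0768 [ 0.6355 -0.2147  0.0769] [-0.16  0.93 -2.  ] [0.008 0.034 0.018]
0.0761 [ 0.6354 -0.2147  0.0761] [ 0.27 -0.05 -1.37] [0.05  0.012 0.029]
0.0754 [ 0.6354 -0.2147  0.0753] [-0.35 -0.08 -2.25] [ 0.095 -0.011 -0.029]
0.0747 [ 0.6354 -0.2147  0.0747] [-0.02  0.72 -1.82] [ 0.057  0.016 -0.025]
0.074 [ 0.6354 -0.2147  0.0746] [-2.71  0.85  2.97] [0.198 0.448 0.059]
9.9667
```

Run:
```python
from h import *
z=.0738
for x in [-.07,-.02,.03,.075,.118]:
    env.movel(TC+x*E2+[0,0,z],rate=.045)
    s=env.sense(); print(x,round(s['t'],2),s['ee_pos'].round(4),s['wrist_force'].round(2),s['moment'].round(3),s['gripper_width'])
    p,d=viewer.read_camera('wrist');cv2.imwrite(f'pics/w_{x}.png',p[:,:,::-1])
p,d=viewer.read_camera('scene');cv2.imwrite('pics/s2.png',cv2.resize(p[130:280,180:380,::-1],(800,600)))
```

```text
-0.07 11.18 [ 0.6452 -0.1675  0.0746] [-0.78 -2.71  5.56] [-0.747  0.431  0.019] 0.02182836309701909
-0.02 12.49 [ 0.6544 -0.1183  0.0745] [-0.37 -3.33  5.6 ] [-0.773  0.35   0.034] 0.021702169277081195
0.03 13.8 [ 0.6635 -0.069   0.0746] [-1.92 -3.63  6.1 ] [-0.779  0.249  0.065] 0.02175771084058253
0.075 15.0 [ 0.6718 -0.025   0.0746] [ 0.7  -3.74  7.71] [-0.85   0.247  0.002] 0.021878116244003497
0.118 16.16 [0.6796 0.0172 0.0745] [-0.4  -4.54  5.91] [-0.885  0.246  0.097] 0.02195851034076884
```

View pics/w_0.118.png

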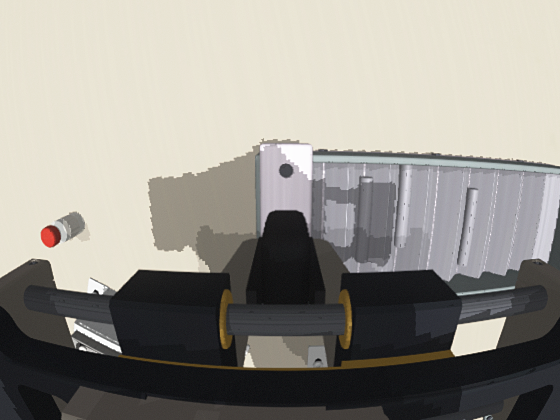

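View pics/s2.png

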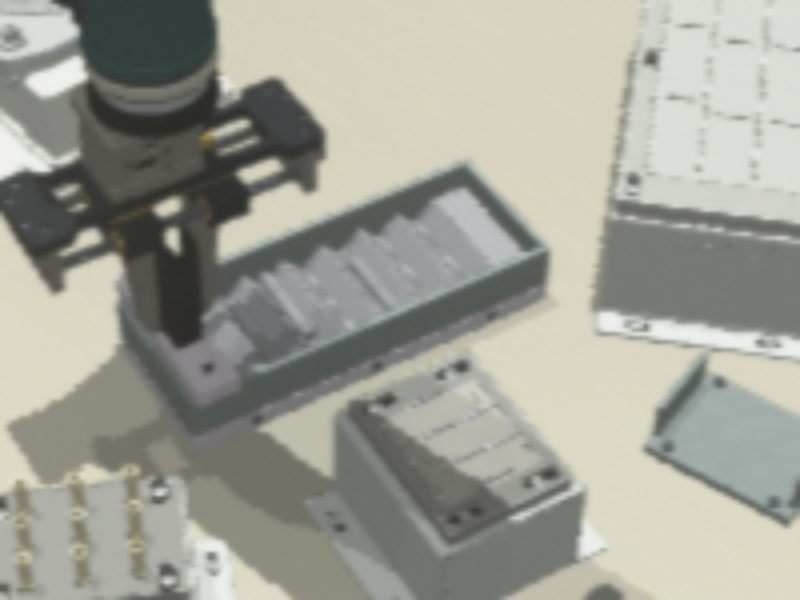

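Run:
```python
from h import *
L=TC+.118*E2
env.movel(L+[0,0,.0746],rate=.02); env.pause(.2)
s=env.sense(); print(s['t'],s['ee_pos'].round(4),s['wrist_force'].round(2),s['moment'].round(3))
effector.release(); env.pause(.2)
s=env.sense(); print(s['t'],s['wrist_force'].round(2),s['gripper_width'])
env.movel(L+[0,0,.23],rate=.12)
s=env.sense(); print(s['t'],s['wrist_force'].round(2))
env.reach(np.array([.45,-.33,.26]),R(14.3))
for c in ['scene','top']:
    P,C,p=cloud(c);cv2.imwrite(f'pics/{c}3.png',cv2.resize(p[120:290,160:400,::-1],(800,567)))
    for n in ['rod_a','rake_grip','loupe','suction_cup_0','vial_0']: print(c,n,[(x['at'],round(x['score'],2)) for x in tip_of(c,n)])
    q=P-TC; n=np.array([-E2[1],E2[0],0]); X=q@E2;Y=q@n
    m=(abs(X-.118)<.03)&(abs(Y)<.07)&(P[:,2]>.056)&(P[:,2]<.07)
    print('head',P[m,2].mean(),cv2.minAreaRect(np.stack([X[m],Y[m]],1).astype(np.float32)))
    m=(abs(X-.118)<.03)&(abs(Y)<.07)&(P[:,2]>.107)
    print('grip',P[m,2].max(),cv2.minAreaRect(np.stack([X[m],Y[m]],1).astype(np.float32)))
    m=(abs(X)<.09)&(abs(Y)<.035); print('max z tray interior',np.percentile(P[m,2],[50,95,99,100]).round(4))
print(env.sense()['t'])
```

```text
16.7083 [0.6791 0.0183 0.0746] [-0.52 -0.36  2.81] [ 0.016 -0.116 -0.018]
18.0167 [-0.27 -0.19  0.24] 0.09184843839985384
19.4583 [ 0.78 -0.95 -0.21]
scene rod_a [([0.6759, -0.0394, 0.022], 0.63), ([0.6498, -0.1281, 0.0254], 0.5), ([0.6768, -0.0693, 0.024], 0.46)]
scene rake_grip [([0.6774, 0.0135, 0.0925], 0.75)]
scene loupe [([0.4251, 0.1028, 0.001], 0.78)]
scene suction_cup_0 [([0.4269, 0.0997, 0.0022], 0.49), ([0.3944, -0.3526, -0.0022], 0.45)]
scene vial_0 [([0.7119, 0.2047, -0.0007], 0.65)]
head 0.06330839757746352 ((0.11755173653364182, 0.001361168920993805), (0.12153089791536331, 0.031410638242959976), 89.96631622314453)
grip 0.11907227466759773 ((0.11827448755502701, 0.0006720125675201416), (0.022779757156968117, 0.044054627418518066), 4.206239700317383)
max z tray interior [0.0251 0.0306 0.0327 0.0347]
top rod_a [([0.6517, -0.1216, 0.0203], 0.57), ([0.6763, -0.033, 0.0192], 0.55), ([0.6768, -0.0741, 0.0235], 0.45)]
top rake_grip [([0.6801, 0.0198, 0.0951], 0.95)]
top loupe [([0.4253, 0.1024, -0.0033], 0.62)]
top suction_cup_0 []
top vial_0 [([0.7094, 0.2043, 0.0014], 0.45)]
head 0.0630085440010842 ((0.11861886084079742, 0.0009626671671867371), (0.12027809023857117, 0.030709685757756233), 89.32672119140625)
grip 0.11843922382592342 ((0.11830122768878937, 0.0004949383437633514), (0.021886739879846573, 0.04374592751264572), 1.3241961002349854)
max z tray interior [0.0235 0.0292 0.0311 0.0329]
21.6
```

View pics/scene3.png

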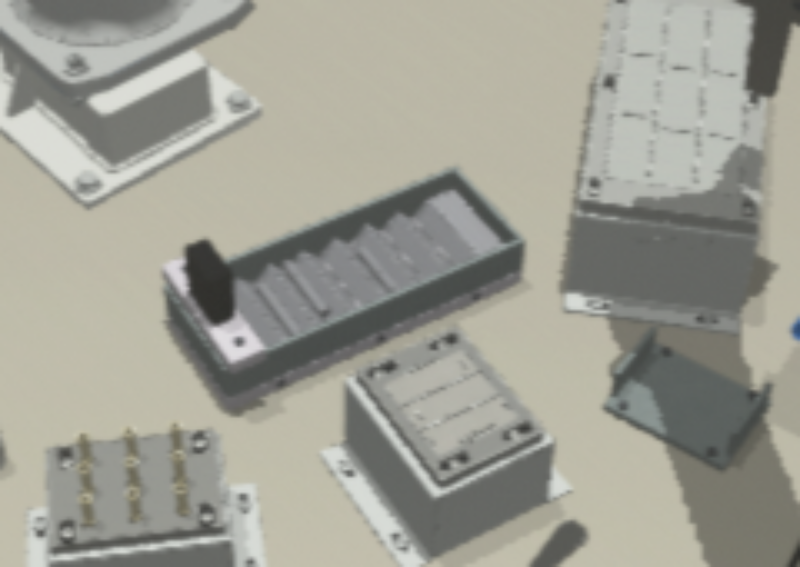

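View pics/top3.png

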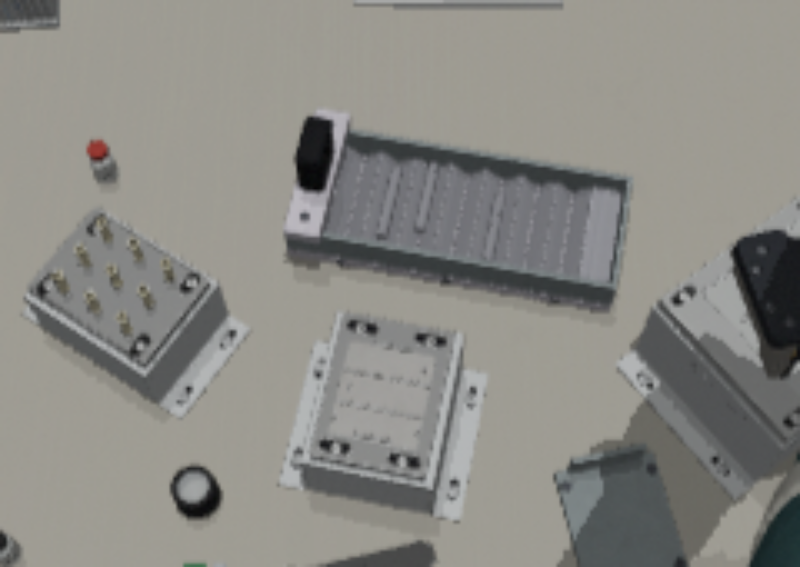

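```bash
python3 -c "
from h import *
s=env.sense();print(s['t'],s['wrist_force'].round(2));workorder.finish_job()"
```

```text
21.6 [-0.2   0.03 -0.07]
the job is handed in; nothing more can be done
```

The job is done and handed in at about 21.6 s of the 43 s limit. All three rods dropped into grooves, and the rake is standing on the rims over ledge_1, the tray's +x end (far left as seen from the robot).

I took the rake from its stand, set its head on the rims over ledge_2, combed once to ledge_1 at about 45 mm/s, then let go and backed off. The press on the rims read 3 to 8 N, and nothing in the readings suggested a snag.

Last checks, from the scene and top cameras:
- **Rods:** they lie straight along the grooves at about x = +60, +30 and −30 mm on the tray. Their detected centre heights are 19 to 25 mm, against 21 mm when seated.
- **Rake:** the head top is at 63 mm, as it should be on the rims. It is centred within about 1 to 2 mm over the ledge and upright.
- **Surroundings:** the loupe and vial are where they were at the start. The suction cup agrees with its first position in the scene camera, but the top camera did not detect it in the final check. One scene-camera hit for the suction cup fell on the loupe, and I took it as false.
- **Robot:** the arm is clear and the wrist force is near zero.

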